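Lower the telescopic rest and lay out the good balusters

ROBOT

A 7-joint arm with a two-finger parallel gripper is mounted at the origin on the work surface. World frame = base frame: x ahead of the robot, y to its left, z up, the work surface at z = 0. Lengths are in m, angles in rad, forces in N, time in s.
With the tool pointing down it reaches from about 0.4 to 0.875 m from the base axis. Payload 19.3 kg.
Tool frame: the origin (TCP) lies midway between the tips of the shut fingers; the grasp point (between the pads) lies 19 mm behind it (tcp_to_grasp is the z of the grasp point in the tool frame, in m); z points along the fingers, y is the line along which they close (so a half turn about z gives the same grasp; the last joint's range is limited). The gripper opens to 85 mm and grips with 20 to 120 N. Pads are 22 mm wide; open, the fingers measure 114 mm over their backs; the gripper's body (76 mm by 85 mm) begins 54 mm behind the grasp point. The pads swing forward as they close: fully open they stand 13 mm farther back than shut.
Start: joints at [-1.287, 0.521, -0.036, 1.599, 0.021, 1.021, -0.113], TCP at [0.217, 0.586, 0.231] pointing down, gripper open.
Joint ranges: [-2.91, 2.91], [-0.3, 2.13], [-1.5, 1.42], [0.17, 2.43], [-1.26, 4.41], [0.16, 1.93], [-2.52, 2.52]. Speed limits (rad/s): [1.89, 1.89, 2.39, 2.39, 3.01, 3.01, 3.01].

INTERFACE

Orientations are given as [roll, pitch, yaw] about the fixed x, y, z axes, in that order (R = Rz(yaw) Ry(pitch) Rx(roll)).
In Python, from workcell import * gives the robot as it stands.
- The arm moves only by the tool send_rows, never from a script. Its argument "increments" is a list of rows, each a list of 3 entries, a list of its own where there are three numbers: the shift along the tool's x, y, z in mm, then the turn, a rotation vector about the tool's x, y, z in degrees, then the gripper's target within -1 to 1 (fully open at 1, half-way at 0, shut at -1). In form: [[[x, y, z], [wx, wy, wz], grip], ...]. A call has 1 to 10 rows; each row is the pose to reach, as a shift and turn from the pose commanded when the call began, along the tool's axes at that moment; what a row does not reach only later rows make up. A row lasts 1/10 s, in which the tool goes at most 50 mm and 8.59 degrees, less where a joint would pass 70% of its speed; a pose out of reach is approached as far as the arm can. A call with a gripper value outside its range is refused whole. The fingers move at their own pace and stop on an object; "newtons" is the grip in N (left out, the last holds). Time passes only in rows, so rows that repeat a pose let the fingers close. It gives the time, the measured TCP pose, the force, the opening and the grip force at its end, in the units of the state.
- observe(): the state, without advancing time (a new reading comes with each control period).
- grab_frame(name): name is "side" or "top" or "wrist"; returns the picture (384x512x3 uint8, blue, green, red); there is no depth.
- camera_params(name): a dict with "fovy" (degrees; the focal length in pixels is half the picture's height over the tangent of half this angle, whatever the lens; pixels are square), "cx", "cy" (the principal point, pixels), "extrinsics" (4x4, takes a point from world to camera coordinates). Camera axes: x right, y down, z forward; pixel columns grow to the right and rows downward; lengths in m; the calibration is good to about 2 mm. A picture is of the moment at which its call begins: read the wrist's pose just before it. camera_params takes no time and is no camera call; for the wrist camera it gives the pose at the moment of the call.
- job_done(): hands the job in; it is judged then, once.
The state is a dict: "clock": time; "qpos": joint angles; "qd": joint speeds; "joint_efforts": joint torques, N m; "position": TCP position; "tool_rot": TCP orientation; "force": force on the tool from outside, world axes, zero at the start; "moment": the same for the moment, N m; "grip_width": finger opening in m; "finger_force": force on a finger pad.
Only numpy, scipy, OpenCV 4.12 (cv2) and the standard library are available. Lean on these libraries where they do the work, as an engineer would, in place of code of your own. Each camera call takes 0.05 s, during which the arm holds its last target. There are 200 camera calls.

TASK

First bring the finishing stand's telescopic rest down to its next hole, by its sprung button, so that it is locked there (button popped up again) and level with the fixed rest, while the stand is still empty. Then put every odd baluster (the short and the crooked ones) in the offcut crate, and lay every good baluster across both rests, centred on the stand and square to the rests, between their end pegs. Leave the glue bottle and the bench brush alone.

Things in the scene. Friction and masses are not known exactly. Their poses are not given: they have to be found in the camera images.
- stand: Finishing stand, fixed: plywood base 210 (x) x 250 (y) x 12 mm with two parallel rest bars along its y, 130 mm apart, the space between open. Origin: centre of the base's underside, on the bench. Fixed rest: bar centred at x = -65 mm, top 155 mm above the bench, on two legs at y = +-80 mm. Telescopic rest: bar centred at x = +65 mm on one square tube.
- rest_top (a point): Centre of the telescopic bar's top face: 185 mm above the bench at the start, 155 mm (level with the fixed bar) in the next hole. Both bars are 22 mm wide, 230 mm long, 18 mm thick, with a peg 8 mm thick, 12 mm high at each end (y = +-111 mm).
- rest_head (a joint): How far the telescopic rest is down, m: 0 at the start (top hole), 0.030 next hole, 0.060 lowest hole; about 1 mm play in each. A brass pin springs out through a hole in the outer tube and locks it. With the pin drawn back the rest does not fall by itself; about 2 to 4 N pushes it down.
- release_button (a joint): How far the button is pressed, m: 0 up, 0.007 fully in; 2 N to start, 6 N fully in. Pressed 5 mm or more it draws the pin and the rest can slide, past any hole if held. Let go when the rest is 5 mm or more from a hole, it stays sunk 5 mm, the pin rubbing on the tube; push the bar on down beside the button and the pin snaps into the next hole: the button pops up and the rest stops firmly.
- button_top (a point): Centre of the top face of the release button: an upright black cylinder 24 mm across in the middle of the telescopic bar; its top stands 14 mm above the bar when up, 7 mm when fully in. Pressed straight down; pushing on it also pushes the rest down once the pin is drawn.
- crate: Open plywood offcut crate, fixed to the bench: 250 (its x) x 170 (its y) x 60 mm high outside, walls 7 mm. Origin: centre of its underside.
- baluster_1: Good turned wooden stair baluster lying flat: round middle 16 mm thick, a square block 18 x 18 x 30 mm at each end; straight, 180 mm long along its x. Origin: centre of the piece. 40 g; may be absent.
- baluster_2: Good turned wooden stair baluster lying flat: round middle 16 mm thick, a square block 18 x 18 x 30 mm at each end; straight, 180 mm long along its x. Origin: centre of the piece. 40 g; may be absent.
- baluster_3: Good turned wooden stair baluster lying flat: round middle 16 mm thick, a square block 18 x 18 x 30 mm at each end; straight, 180 mm long along its x. Origin: centre of the piece. 40 g; may be absent.
- baluster_4: Good turned wooden stair baluster lying flat: round middle 16 mm thick, a square block 18 x 18 x 30 mm at each end; straight, 180 mm long along its x. Origin: centre of the piece. 40 g; may be absent.
- short_1: Odd turned wooden stair baluster lying flat: round middle 16 mm thick, a square block 18 x 18 x 30 mm at each end; straight but only 120 mm long along its x. Origin: centre of the piece. 28 g; may be absent.
- short_2: Odd turned wooden stair baluster lying flat: round middle 16 mm thick, a square block 18 x 18 x 30 mm at each end; straight but only 120 mm long along its x. Origin: centre of the piece. 28 g; may be absent.
- crooked_1: Odd turned wooden stair baluster lying flat, of the good ones' thickness (round middle 16 mm, square ends 18 mm) but kinked in the middle: two 90 mm limbs, each turned 0.21 rad from the piece's x axis towards its +y (12 degrees; a bend of 24 degrees). Origin: on the centre line at the kink. 40 g; may be absent.
- crooked_2: Odd turned wooden stair baluster lying flat, of the good ones' thickness (round middle 16 mm, square ends 18 mm) but kinked in the middle: two 90 mm limbs, each turned 0.21 rad from the piece's x axis towards its +y (12 degrees; a bend of 24 degrees). Origin: on the centre line at the kink. 40 g; may be absent.
- glue_bottle: Bystander: yellow bottle 56 mm across, 150 mm high, standing. Origin: centre of its underside.
- bench_brush: Bystander: bench brush about 200 mm long, lying along its x.
There are look-alikes about, which are no part of the job. What is shaped like the short_1 but red is not meant. Leave any orange look-alike of the crooked_1 alone.

How it is judged:
On the way:
1. the telescopic rest is locked in its next hole, button popped up, before any baluster is laid on the stand (value of joint rest_head between 0.0275 and 0.0325 m and value of joint release_button below 0.002 m and not (horizontal distance between baluster_1 and stand below 0.1 m and height (world z) of baluster_1 above 0.08 m) and not (horizontal distance between baluster_2 and stand below 0.1 m and height (world z) of baluster_2 above 0.08 m) and not (horizontal distance between baluster_3 and stand below 0.1 m and height (world z) of baluster_3 above 0.08 m) and not (horizontal distance between baluster_4 and stand below 0.1 m and height (world z) of baluster_4 above 0.08 m)), for 0.3 s.
At the end, for the whole second after the job is handed in: Rest down 30 +-2.5 mm, button up (under 2 mm in). Good balusters at rest, level (0.05 rad) on both bars: centre within 22 mm (x) and 107 mm (y) of the stand's middle, 159-170 mm high, within 0.2 rad of its x. Odd ones at rest in the crate, centres below the rim (value of joint rest_head between 0.0275 and 0.0325 m and value of joint release_button below 0.002 m and x of baluster_1 in the frame of stand between -0.022 and 0.022 m and y of baluster_1 in the frame of stand between -0.107 and 0.107 m and z of baluster_1 in the frame of stand between 0.159 and 0.17 m and angle between the x axis of each of baluster_1, baluster_2, baluster_3, baluster_4 and the x axis of stand, either way round below 0.2 rad and angle between baluster_1's own x axis and vertical between 1.52 and 1.62 rad and linear speed of each of baluster_1, baluster_2, baluster_3, baluster_4, short_1, short_2, crooked_1, crooked_2 below 0.02 m/s and x of baluster_2 in the frame of stand between -0.022 and 0.022 m and y of baluster_2 in the frame of stand between -0.107 and 0.107 m and z of baluster_2 in the frame of stand between 0.159 and 0.17 m and angle between baluster_2's own x axis and vertical between 1.52 and 1.62 rad and x of baluster_3 in the frame of stand between -0.022 and 0.022 m and y of baluster_3 in the frame of stand between -0.107 and 0.107 m and z of baluster_3 in the frame of stand between 0.159 and 0.17 m and angle between baluster_3's own x axis and vertical between 1.52 and 1.62 rad and x of baluster_4 in the frame of stand between -0.022 and 0.022 m and y of baluster_4 in the frame of stand between -0.107 and 0.107 m and z of baluster_4 in the frame of stand between 0.159 and 0.17 m and angle between baluster_4's own x axis and vertical between 1.52 and 1.62 rad and x of short_1 in the frame of crate between -0.118 and 0.118 m and y of short_1 in the frame of crate between -0.078 and 0.078 m and z of each of short_1, short_2, crooked_1, crooked_2 in the frame of crate below 0.055 m and x of short_2 in the frame of crate between -0.118 and 0.118 m and y of short_2 in the frame of crate between -0.078 and 0.078 m and x of crooked_1 in the frame of crate between -0.118 and 0.118 m and y of crooked_1 in the frame of crate between -0.078 and 0.078 m and x of crooked_2 in the frame of crate between -0.118 and 0.118 m and y of crooked_2 in the frame of crate between -0.078 and 0.078 m); the robot touches nothing.
It fails at once if the glue bottle is moved more than 30 mm (distance of glue_bottle from where it was at the start of the episode above 0.03 m).
It fails at once if the bench brush is moved more than 30 mm (distance of bench_brush from where it was at the start of the episode above 0.03 m).
Of baluster_1, baluster_2, baluster_3, baluster_4 only 3 to 4 are there at a start; the rules pass over those that are not, and their reading is None.
Of short_1, short_2, crooked_1, crooked_2 only 3 to 4 are there at a start; the rules pass over those that are not, and their reading is None.
At some moment in a run one of short_1, short_2, crooked_1, crooked_2 may be knocked a few centimetres aside while the robot is not near it.
Once in a run the grip may slacken for a moment while it holds something.
It also fails if it takes over 210 s, if anything falls off the work surface, if the arm or the gripper's body presses on something with over 40 N, if the wrist force passes 120 N, or if a joint passes its speed limit or range.

## Working session

There is one attempt and no reset: what is moved stays moved. The work goes in short steps, Python scripts to look and compute and a tool call to move; the robot and the scene stay as the last step left them, time stands still between calls to the robot, and variables do not carry over. Pictures are saved under pics/ and viewed, at most 14 in all, crops included, and the job is handed in when it is done.

Besides the shell and the picture viewer there is one more tool, called after "Call:" in YAML: its name, and indented under it one key for each argument. send_rows: Moves the arm, as the interface text tells. Its arguments: {"type":"object","properties":{"increments":{"type":"array"},"newtons":{"type":"number"}},"required":["increments"]}

```bash
mkdir -p pics; ls
python3 - <<'E'
from workcell import *
import cv2,numpy as np
s=observe();print(s['position'],s['tool_rot'],s['grip_width'])
for n in("top","side"):
    p=camera_params(n);print(n,p['fovy'],p['cx'],p['cy'],np.round(p['extrinsics'],4).tolist())
    im=grab_frame(n);cv2.imwrite(f'pics/{n}0.png',im)
    cv2.imwrite(f'pics/{n}0b.png',cv2.resize(im,(800,600),interpolation=cv2.INTER_CUBIC))
p=camera_params("wrist");print(p['fovy'],p['cx'],p['cy'],np.round(p['extrinsics'],4).tolist())
E
```

```text
pics
[0.21647305 0.5859301  0.23072023] [-3.14039924e+00  1.12046885e-04  2.78777703e+00] 0.0854373575592747
top 51.69218878021747 256.2802518202394 196.5644361833956 [[0.0132, -0.9999, 0.0019, 0.0618], [-0.9788, -0.0133, -0.2046, 0.4996], [0.2046, 0.0008, -0.9788, 1.1954], [0.0, 0.0, 0.0, 1.0]]
side 49.94903326169924 255.48539346113063 187.83425568882652 [[0.9648, -0.2629, 0.0107, -0.4411], [-0.1942, -0.739, -0.6451, 0.2288], [0.1775, 0.6203, -0.764, 1.4527], [0.0, 0.0, 0.0, 1.0]]
65.30533664088892 254.75268986250666 192.38922120944895 [[0.3466, 0.938, -0.001, -0.6237], [0.9057, -0.3344, 0.2603, -0.0345], [0.2439, -0.0911, -0.9655, 0.3779], [0.0, 0.0, 0.0, 1.0]]
```

View pics/top0b.png

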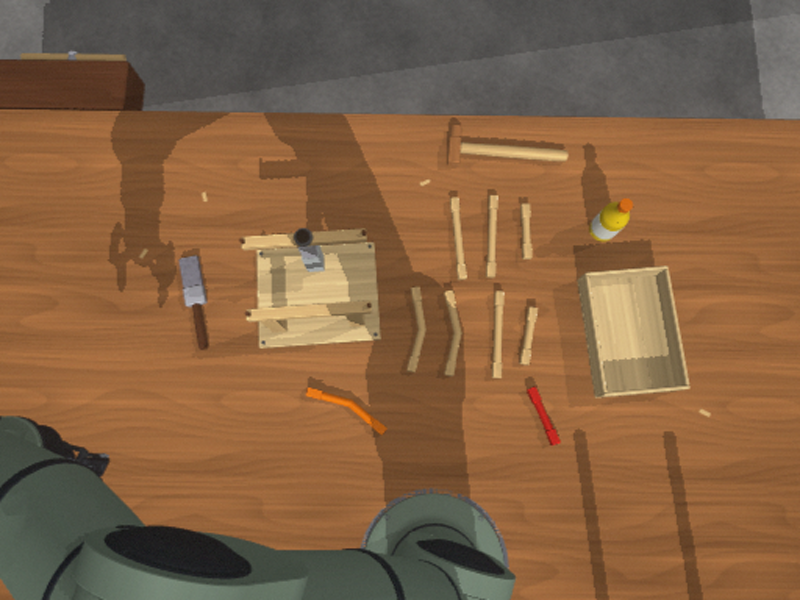

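View pics/side0b.png

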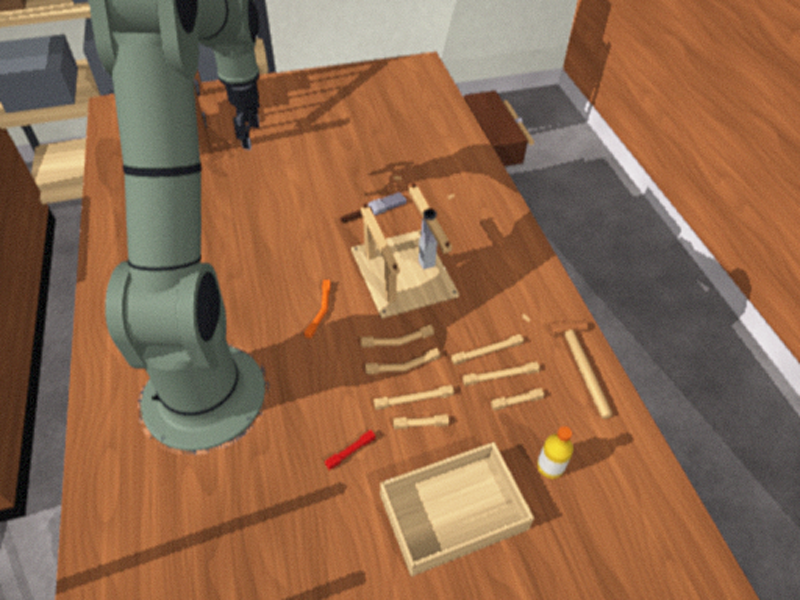

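```bash
cat > h.py <<'E'
from workcell import *
import cv2,numpy as np
from scipy.spatial.transform import Rotation as R
def ray(cam,uv,z,p=None):
    p=p or camera_params(cam);E=np.array(p['extrinsics']);f=192/np.tan(np.radians(p['fovy'])/2)
    d=E[:3,:3].T@np.array([(uv[0]-p['cx'])/f,(uv[1]-p['cy'])/f,1]);c=-E[:3,:3].T@E[:3,3]
    return c+d*(z-c[2])/d[2]
def proj(cam,X,p=None):
    p=p or camera_params(cam);E=np.array(p['extrinsics']);f=192/np.tan(np.radians(p['fovy'])/2)
    q=E[:3,:3]@np.array(X)+E[:3,3];return np.array([p['cx']+f*q[0]/q[2],p['cy']+f*q[1]/q[2]])
def S(): # 800x600 -> 512x384
    return .64
def rel(target,yaw,s=None):
    """shift(mm) in tool axes & turn (deg) about tool axes from now to TCP target, pointing down with tool yaw"""
    s=s or observe();R0=R.from_euler('xyz',s['tool_rot']);best=None
    for k in(-1,0,1,2):
        y=yaw+k*np.pi
        rv=(R0.inv()*R.from_euler('xyz',[np.pi,0,y])).as_rotvec(degrees=True)
        if best is None or np.linalg.norm(rv)<np.linalg.norm(best):best=rv
    return np.round(R0.inv().apply(np.array(target)-s['position'])*1000,1),np.round(best,1)
E
python3 - <<'E'
from h import *
im=cv2.imread('pics/top0.png')
a=cv2.resize(im[116:249,256:350],None,fx=4.5,fy=4.5,interpolation=cv2.INTER_CUBIC)
b=cv2.resize(im[140:230,152:252],None,fx=3.7,fy=3.7,interpolation=cv2.INTER_CUBIC)
c=np.zeros((600,800,3),np.uint8);c[:a.shape[0],:a.shape[1]]=a[:600];c[:b.shape[0],428:428+b.shape[1]]=b
cv2.imwrite('pics/crop0.png',c)
k=.64
P=lambda x,y,z:ray('top',(x*k,y*k),z).round(4)
for n,e,z in [('goodA',[(455,197),(461,278)],.018),('goodB',[(493,195),(491,275)],.018),('goodC',[(500,292),(497,377)],.018),('shA',[(525,200),(527,258)],.018),('shB',[(533,307),(525,363)],.018),('crA',[(416,288),(420,330),(412,371)],.018),('crB',[(449,291),(459,333),(451,375)],.018),('crate',[(580,277),(668,267),(689,387),(601,397)],.06),('button',[(303,236)],.199),('base',[(258,251),(374,243),(380,338),(261,347)],.012),('bottle',[(603,236)],0),('brush',[(190,257),(204,348)],.01)]:
    q=[P(x,y,z) for x,y in e];print(n,*q,np.mean(q,0).round(4),[np.linalg.norm(q[i]-q[i-1]).round(3) for i in range(1,len(q))])
E
```

```text
goodA [ 0.7492 -0.0455  0.018 ] [ 0.5697 -0.0572  0.018 ] [ 0.6594 -0.0514  0.018 ] [np.float64(0.18)]
goodB [ 0.7549 -0.1273  0.018 ] [ 0.577 -0.12   0.018] [ 0.666  -0.1236  0.018 ] [np.float64(0.178)]
goodC [ 0.5407 -0.1381  0.018 ] [ 0.3641 -0.1286  0.018 ] [ 0.4524 -0.1334  0.018 ] [np.float64(0.177)]
shA [ 0.7444 -0.1958  0.018 ] [ 0.615  -0.1964  0.018 ] [ 0.6797 -0.1961  0.018 ] [np.float64(0.129)]
shB [ 0.5098 -0.2058  0.018 ] [ 0.3933 -0.186   0.018 ] [ 0.4516 -0.1959  0.018 ] [np.float64(0.118)]
crA [0.5469 0.0367 0.018 ] [0.4584 0.0278 0.018 ] [0.374  0.0434 0.018 ] [0.4598 0.036  0.018 ] [np.float64(0.089), np.float64(0.086)]
crB [ 0.5414 -0.032   0.018 ] [ 0.4532 -0.0523  0.018 ] [ 0.3669 -0.0356  0.018 ] [ 0.4538 -0.04    0.018 ] [np.float64(0.091), np.float64(0.088)]
crate [ 0.5642 -0.2936  0.06  ] [ 0.5876 -0.4732  0.06  ] [ 0.3456 -0.4959  0.06  ] [ 0.324  -0.3233  0.06  ] [ 0.4554 -0.3965  0.06  ] [np.float64(0.181), np.float64(0.243), np.float64(0.174)]
button [0.5973 0.2468 0.199 ] [0.5973 0.2468 0.199 ] []
base [0.6244 0.3718 0.012 ] [0.6455 0.1266 0.012 ] [0.4416 0.1098 0.012 ] [0.4196 0.3533 0.012 ] [0.5328 0.2404 0.012 ] [np.float64(0.246), np.float64(0.205), np.float64(0.244)]
bottle [ 0.6718 -0.3652  0.    ] [ 0.6718 -0.3652  0.    ] []
brush [0.6098 0.5154 0.01  ] [0.4163 0.4706 0.01  ] [0.513 0.493 0.01 ] [np.float64(0.199)]
```

View pics/crop0.png

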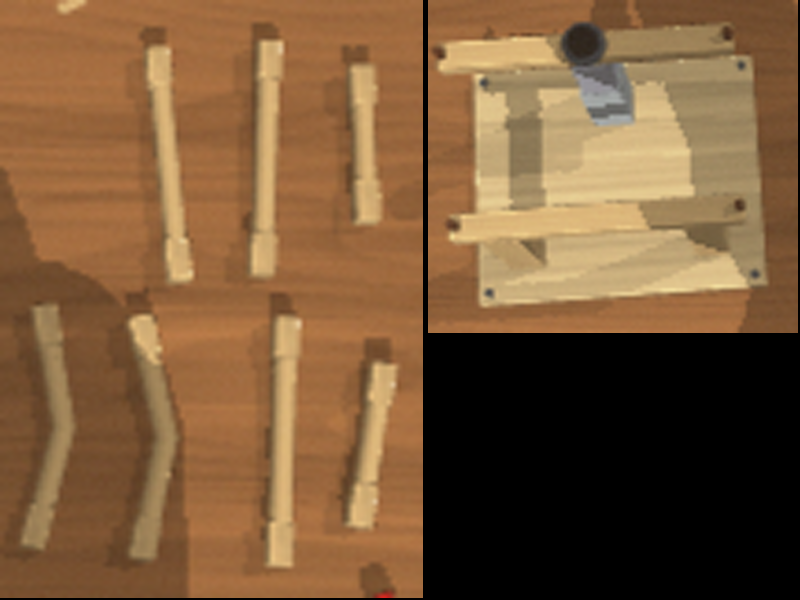

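Run:
```python
from h import *
A=lambda u,v,z:ray('top',(256+u/4.5,116+v/4.5),z)
B=lambda u,v,z:ray('top',(152+(u-428)/3.7,140+v/3.7),z)
for n,e in dict(goodA=[(158,47),(180,281)],goodB=[(270,40),(261,276)],goodC=[(288,316),(279,566)],shA=[(362,66),(368,222)],shB=[(384,363),(361,526)],crA=[(45,306),(65,430),(33,548)],crB=[(142,317),(168,440),(143,558)]).items():
    q=[A(*x,.016) for x in e];d=q[0]-q[-1];print(n,((q[0]+q[-1])/2)[:2].round(4),'len',np.linalg.norm(d).round(3),'yaw',np.arctan2(d[1],d[0]).round(3),'kink',q[1][:2].round(4) if len(q)>2 else '')
f=[B(453,226,.167),B(740,205,.167)];t=[B(440,52,.197),B(727,33,.197)];b=B(583,42,.199)
for q in(f,t):
    d=q[0]-q[1];print(q[0].round(4),q[1].round(4),np.linalg.norm(d).round(4),np.arctan2(-d[0],d[1]).round(4),((q[0]+q[1])/2).round(4))
print('button',b.round(4))
s=observe();print(rel([b[0],b[1],.23],0.),rel([b[0],b[1],.23],np.pi),s['force'])
```

```text
goodA [ 0.6586 -0.0529] len 0.181 yaw 0.084 kink 
goodB [ 0.6642 -0.1243] len 0.183 yaw -0.053 kink 
goodC [ 0.4531 -0.1335] len 0.181 yaw -0.055 kink 
shA [ 0.6753 -0.1979] len 0.121 yaw 0.008 kink 
shB [ 0.4507 -0.197 ] len 0.12 yaw -0.167 kink 
crA [0.4608 0.0409] len 0.176 yaw -0.04 kink [0.4576 0.0224]
crB [ 0.4542 -0.0329] len 0.174 yaw 0.001 kink [ 0.4514 -0.0511]
[0.4577 0.3453 0.167 ] [0.4772 0.1254 0.167 ] 0.2208 0.0883 [0.4675 0.2353 0.167 ]
[0.5875 0.3563 0.197 ] [0.6058 0.1369 0.197 ] 0.2201 0.0832 [0.5966 0.2466 0.197 ]
button [0.5964 0.2469 0.199 ]
(array([-473.9, -186.5,    1. ]), array([ -0.1,  -0. , -20.3])) (array([-473.9, -186.5,    1. ]), array([ -0.1,  -0. , -20.3])) [-0.66499942  0.4790002   0.95055448]
```

Call:
send_rows:
  increments:
    - [[-474,-186,-20],[0,0,80],-1]
    - [[-474,-186,-20],[0,0,80],-1]
    - [[-474,-186,-20],[0,0,80],-1]
    - [[-474,-186,-20],[0,0,80],-1]
    - [[-474,-186,-20],[0,0,80],-1]
    - [[-474,-186,-20],[0,0,80],-1]
    - [[-474,-186,-20],[0,0,80],-1]
    - [[-474,-186,-20],[0,0,80],-1]
    - [[-474,-186,-20],[0,0,80],-1]
    - [[-474,-186,-20],[0,0,80],-1]

```text
clock: 1.1
position: [0.5907, 0.2526, 0.2508]
tool_rot: [-3.141, 0.0, 1.386]
force: [0.4, 0.6, 0.4]
grip_width: -0.0
finger_force: 0.0
```

Run:
```python
from h import *
s=observe();print(s['clock'],s['position'],s['tool_rot'],s['grip_width'],s['qpos'],rel([.597,.247,.23],.086),s['force'])
```

```text
1.1 [0.59067022 0.25256103 0.25084828] [-3.14139703e+00  2.83833110e-04  1.38610327e+00] -2.922276246240498e-05 [-0.73977142  0.55960349  0.37786588  1.54372067 -0.22360732  1.08149821
 -0.49341832] (array([-4.3,  7.2, 20.8]), array([ 0. ,  0. , 74.5])) [0.39385547 0.55335243 0.44943905]
```

Call:
send_rows:
  increments:
    - [[-4,7,20],[0,0,74.5],-1]
    - [[-4,7,20],[0,0,74.5],-1]
    - [[-4,7,20],[0,0,74.5],-1]
    - [[-4,7,20],[0,0,74.5],-1]
    - [[-4,7,20],[0,0,74.5],-1]
    - [[-4,7,20],[0,0,74.5],-1]
    - [[-4,7,20],[0,0,74.5],-1]
    - [[-4,7,20],[0,0,74.5],-1]
    - [[-4,7,20],[0,0,74.5],-1]
    - [[-4,7,20],[0,0,74.5],-1]

```text
clock: 2.1
position: [0.5955, 0.2489, 0.2304]
tool_rot: [3.141, 0.001, 0.09]
force: [0.6, -1.3, -0.1]
grip_width: 0.0004
finger_force: 0.0
```

Run:
```python
from h import *
s=observe();print(s['clock'],s['position'],s['tool_rot'],s['qpos'],rel([.597,.247,.199],.086),s['force'])
b=cv2.resize(grab_frame('wrist'),(400,300));c=cv2.resize(grab_frame('side')[100:220,200:320],(400,400),interpolation=cv2.INTER_CUBIC)
o=np.zeros((400,800,3),np.uint8);o[:300,:400]=b;o[:,400:]=c;cv2.imwrite('pics/press.png',o)
```

```text
2.1 [0.59552805 0.24890633 0.23043825] [3.14086687e+00 6.18359860e-04 8.97231723e-02] [-0.92037817  0.66047421  0.70663008  1.5676461  -0.46560146  1.08879843
 -1.579117  ] (array([ 1.3,  2. , 31.4]), array([0. , 0. , 0.2])) [ 0.55655027 -1.29053065 -0.05002088]
```

View pics/press.png

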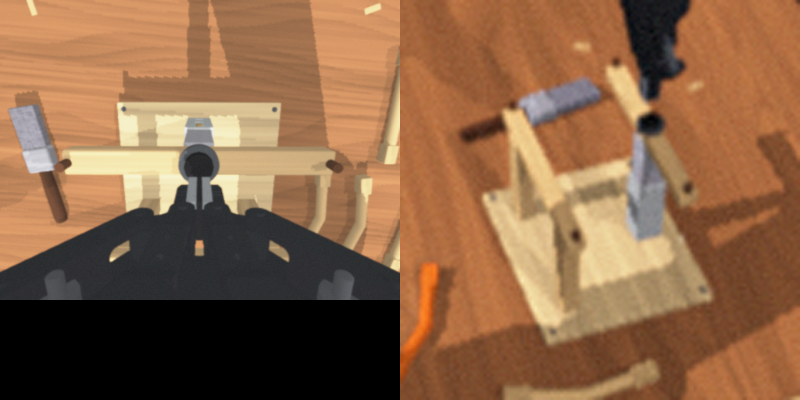

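The closed fingers are over the button (wrist view at (200,165), side view at (650,105)), aligned with the telescopic bar. I'll press in steps.

Call:
send_rows:
  increments:
    - [[1,2,15],[0,0,0],-1]
    - [[1,2,26],[0,0,0],-1]
    - [[1,2,30],[0,0,0],-1]
    - [[1,2,33],[0,0,0],-1]
    - [[1,2,36],[0,0,0],-1]
    - [[1,2,39],[0,0,0],-1]
    - [[1,2,42],[0,0,0],-1]
    - [[1,2,45],[0,0,0],-1]
    - [[1,2,48],[0,0,0],-1]
    - [[1,2,48],[0,0,0],-1]
  newtons: 60

```text
clock: 3.2
position: [0.597, 0.2468, 0.1826]
tool_rot: [3.141, -0.0, 0.091]
force: [0.3, -0.1, -0.6]
grip_width: -0.0003
finger_force: 0.0
```

Run:
```python
from h import *
s=observe();print(s['position'],s['force'],s['moment'])
b=cv2.resize(grab_frame('wrist')[120:312,128:384],(400,300));c=cv2.resize(grab_frame('side')[100:180,230:310],(400,400),interpolation=cv2.INTER_CUBIC)
o=np.zeros((400,800,3),np.uint8);o[:300,:400]=b;o[:,400:]=c;cv2.imwrite('pics/press2.png',o)
```

```text
[0.59701155 0.24677177 0.18256187] [ 0.30904415 -0.13017626 -0.61909089] [-0.0592333  -0.02014968 -0.00776252]
```

View pics/press2.png

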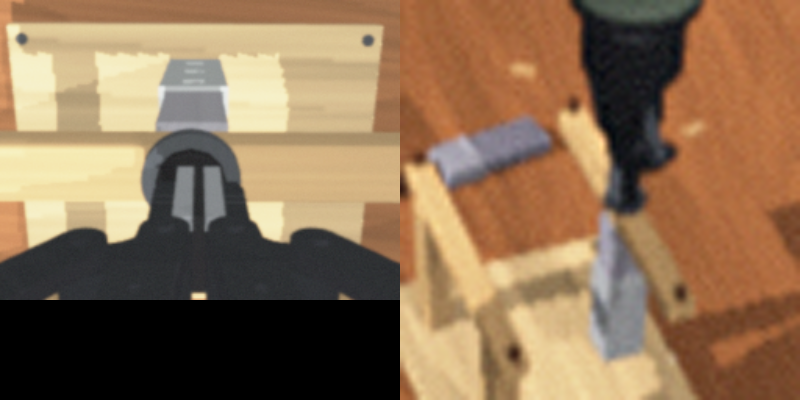

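Call:
send_rows:
  increments:
    - [[0,0,-20],[0,0,0],-1]
    - [[0,-40,-20],[0,0,0],-1]
    - [[0,-40,-20],[0,0,0],-1]
    - [[0,-40,-5],[0,0,0],-1]
    - [[0,-40,4],[0,0,0],-1]
    - [[0,-40,7],[0,0,0],-1]
    - [[0,-40,10],[0,0,0],-1]
    - [[0,-40,13],[0,0,0],-1]
    - [[0,-40,13],[0,0,0],-1]

```text
clock: 4.2
position: [0.5933, 0.2865, 0.1697]
tool_rot: [3.142, 0.0, 0.091]
force: [0.6, 0.4, -0.0]
grip_width: 0.0002
finger_force: 0.0
```

Call:
send_rows:
  increments:
    - [[0,0,3],[0,0,0],-1]
    - [[0,0,6],[0,0,0],-1]
    - [[0,0,9],[0,0,0],-1]

```text
clock: 4.5
position: [0.5934, 0.2867, 0.1608]
tool_rot: [-3.141, -0.0, 0.091]
force: [-0.7, -0.2, 4.8]
grip_width: 0.0001
finger_force: 1.7
```

Call:
send_rows:
  increments:
    - [[0,0,2],[0,0,0],-1]
    - [[0,0,4],[0,0,0],-1]
    - [[0,0,6],[0,0,0],-1]
    - [[0,0,6],[0,0,0],-1]

```text
clock: 4.9
position: [0.5932, 0.2866, 0.1547]
tool_rot: [3.141, 0.0, 0.091]
force: [-0.4, 0.0, -0.4]
grip_width: -0.0001
finger_force: 0.0
```

Call:
send_rows:
  increments:
    - [[0,0,1],[0,0,0],-1]
    - [[0,0,2],[0,0,0],-1]
    - [[0,0,3],[0,0,0],-1]

```text
clock: 5.2
position: [0.5934, 0.2867, 0.1532]
tool_rot: [-3.141, -0.0, 0.091]
force: [-10.9, -3.3, 28.7]
grip_width: 0.0001
finger_force: 14.3
```

Call:
send_rows:
  increments:
    - [[0,0,-50],[0,0,0],0]
    - [[-40,0,-90],[0,0,0],0]
    - [[-60,30,-90],[0,0,0],0]
    - [[-60,30,-90],[0,0,0],0]

```text
clock: 5.6
position: [0.5348, 0.2482, 0.2437]
tool_rot: [-3.14, -0.001, 0.089]
force: [1.3, 0.1, 0.1]
grip_width: 0.0428
finger_force: 0.0
```

Run:
```python
from h import *
s=observe();print(s['clock'],s['position'],s['force'],s['grip_width'])
b=cv2.resize(grab_frame('wrist')[20:212,128:384],(400,300));c=cv2.resize(grab_frame('side')[110:190,220:300],(400,400),interpolation=cv2.INTER_CUBIC)
o=np.zeros((400,800,3),np.uint8);o[:300,:400]=b;o[:,400:]=c;cv2.imwrite('pics/press3.png',o)
for z in(.155,.162,.167,.169): print(z,proj('side',[.597,.247,z]),(proj('side',[.597,.247,z])-[220,110])*5+[400,0])
```

```text
5.6 [0.53481446 0.24822147 0.24365897] [1.34617894 0.08771438 0.05014388] 0.04277248600737562
0.155 [273.99993449 143.9281828 ] [669.99967245 169.64091401]
0.162 [274.08178322 142.60822853] [670.4089161  163.04114263]
0.167 [274.14058494 141.65994775] [670.70292469 158.29973875]
0.169 [274.1641851 141.2793537] [670.82092552 156.3967685 ]
```

View pics/press3.png

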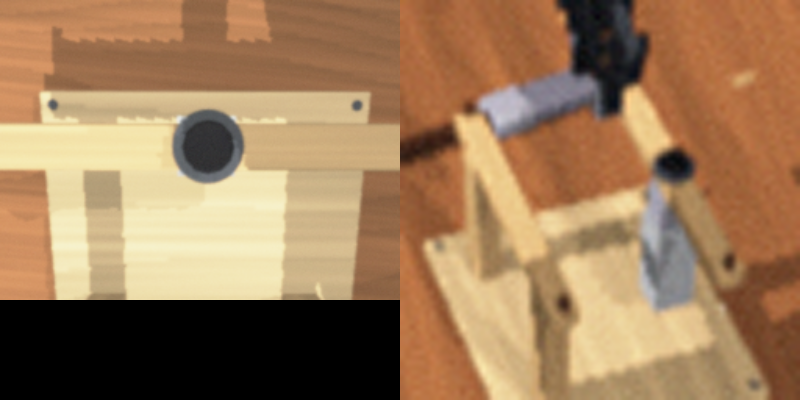

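The rest now sits about level with the fixed bar. The button stands up in the side view at (675,160), and the bar hit a firm stop at z≈0.153, so it is locked. Next are the good balusters.

Run:
```python
from h import *
print(rel([.6586,-.0529,.12],.084),observe()['qpos'])
```

```text
(array([ 94.3, 314.3, 122.2]), array([-0.1, -0. ,  0.4])) [-1.03079271  0.56219309  0.74125869  1.7052276  -0.43083027  1.04308344
 -1.62446669]
```

Call:
send_rows:
  increments:
    - [[15,50,0],[0,0,0],0]
    - [[30,100,0],[0,0,0],0]
    - [[45,150,0],[0,0,0],0]
    - [[60,200,40],[0,0,0],0]
    - [[80,250,80],[0,0,0],0]
    - [[94,314,122],[0,0,0.4],0]
    - [[94,314,122],[0,0,0.4],0]
    - [[94,314,122],[0,0,0.4],0]
    - [[94,314,122],[0,0,0.4],0]

```text
clock: 6.6
position: [0.6582, -0.0553, 0.1176]
tool_rot: [3.141, 0.003, 0.081]
force: [-0.3, 1.2, 0.5]
grip_width: 0.0427
finger_force: 0.0
```

Run:
```python
from h import *
print(rel([.6586,-.0529,.003],.084),observe()['qpos'])
b=cv2.resize(grab_frame('wrist'),(800,600));cv2.imwrite('pics/w1.png',b)
```

```text
(array([  0.9,  -2.4, 114.6]), array([ 0.1,  0.2, -0.2])) [-0.37554726  0.80048009  0.60916256  1.61053872 -0.5454105   0.90943898
 -1.0549158 ]
```

View pics/w1.png

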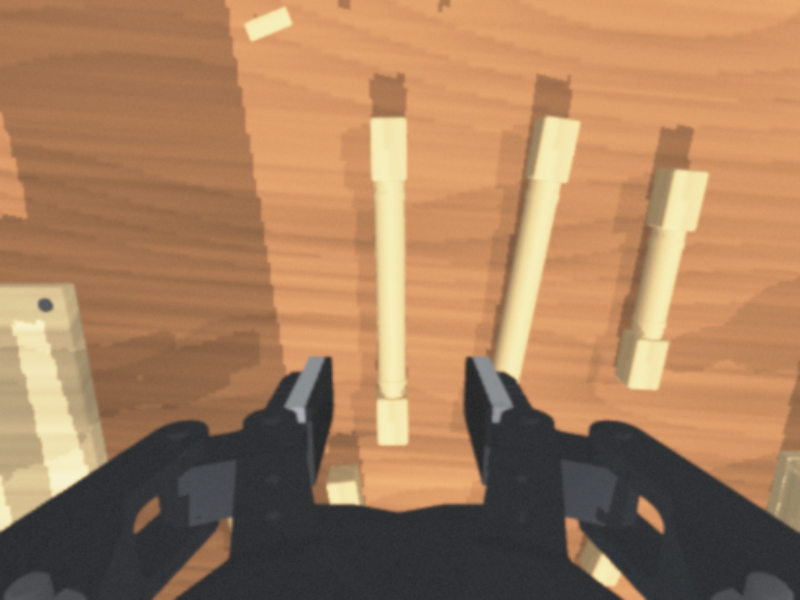

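The baluster is centred between the fingers at (390,280) and aligned with them. Grasping.

Call:
send_rows:
  increments:
    - [[1,-2,45],[0,0,0],0]
    - [[1,-2,85],[0,0,0],0]
    - [[1,-2,108],[0,0,0],0]
    - [[1,-2,114],[0,0,0],0]
    - [[1,-2,114],[0,0,0],-1]
    - [[1,-2,114],[0,0,0],-1]
    - [[1,-2,114],[0,0,0],-1]
    - [[1,-2,114],[0,0,0],-1]

```text
clock: 7.45
position: [0.6604, -0.0503, 0.0078]
tool_rot: [-3.141, -0.003, 0.085]
force: [-0.2, 2.7, 8.8]
grip_width: 0.0133
finger_force: 59.4
```

Call:
send_rows:
  increments:
    - [[0,0,-40],[0,0,0],-1]
    - [[0,0,-90],[0,0,0],-1]
    - [[0,0,-140],[0,0,0],-1]
    - [[0,0,-190],[0,0,0],-1]
    - [[0,0,-190],[0,0,0],-1]

```text
clock: 7.95
position: [0.6621, -0.0516, 0.2039]
tool_rot: [3.141, -0.01, 0.084]
force: [1.1, -0.4, -1.1]
grip_width: 0.013
finger_force: 58.9
```

```bash
cat >> h.py <<'E'
SC=np.array([.532,.241]);SY=.086
def slot(y,x=0): c,s=np.cos(SY),np.sin(SY); return [SC[0]+c*x-s*y,SC[1]+s*x+c*y]
CC=np.array([.4554,-.3965])
E
python3 - <<'E'
from h import *
s=observe();print(s['grip_width'],s['position'])
print(rel(slot(80)+[.2],SY),rel(slot(80)+[.2],.0))
E
```

```text
0.013005664397212789 [ 0.66206517 -0.05156889  0.20390893]
(array([-2.72400e+02, -8.03022e+04, -6.47000e+01]), array([ 0. , -0.6, -0.1])) (array([-2.72400e+02, -8.03022e+04, -6.47000e+01]), array([ 0. , -0.6,  4.8]))
```

Run:
```python
from h import *
print(slot(.08),rel(slot(.08)+[.21],SY))
cv2.imwrite('pics/w2.png',grab_frame('wrist'))
```

```text
[np.float64(0.5251284776110388), np.float64(0.32070434229110734)] (array([-105.2, -382.4,   -7.5]), array([ 0. , -0.6, -0.1]))
```

View pics/w2.png

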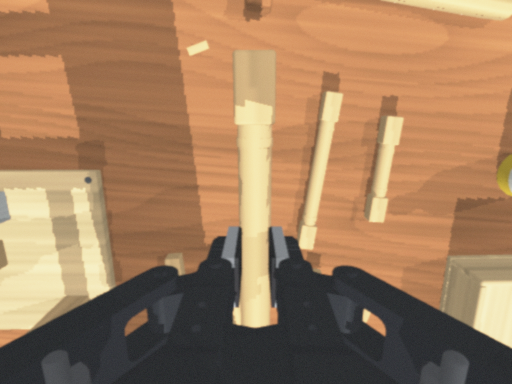

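Call:
send_rows:
  increments:
    - [[-13,-48,-7],[0,0,0],-1]
    - [[-26,-96,-7],[0,0,0],-1]
    - [[-40,-144,-7],[0,0,0],-1]
    - [[-53,-192,-7],[0,0,0],-1]
    - [[-66,-240,-7],[0,0,0],-1]
    - [[-80,-288,-7],[0,0,0],-1]
    - [[-93,-336,-7],[0,0,0],-1]
    - [[-105,-382,-7],[0,-0.6,0],-1]
    - [[-105,-382,-7],[0,-0.6,0],-1]
    - [[-105,-382,-7],[0,-0.6,0],-1]

```text
clock: 9.0
position: [0.5218, 0.3219, 0.2026]
tool_rot: [3.141, 0.011, 0.086]
force: [0.6, -1.0, -1.0]
grip_width: 0.0132
finger_force: 58.9
```

Run:
```python
from h import *
s=observe();print(s['position'],s['tool_rot'],s['grip_width'],rel(slot(.08)+[.164],SY))
p=camera_params('wrist');im=grab_frame('wrist');cv2.imwrite('pics/w3.png',im)
T=R.from_euler('xyz',s['tool_rot']);P0=np.array(s['position'])
for dz in (-.006,0,.006):
  for x in(-.09,.09):
    print(dz,x,proj('wrist',P0+T.apply([x,0,-dz-.009]),p).round(0))
```

```text
[0.52184176 0.32190547 0.20258623] [3.14122165 0.01087562 0.08642339] 0.013243897038568913 (array([ 3.6,  1.5, 38.6]), array([0. , 0.6, 0. ]))
-0.006 -0.09 [253. 388.]
-0.006 0.09 [252.  53.]
0 -0.09 [253. 398.]
0 0.09 [252.  50.]
0.006 -0.09 [253. 408.]
0.006 0.09 [252.  47.]
```

View pics/w3.png

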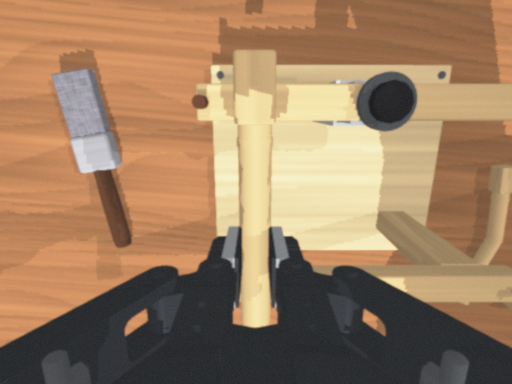

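Call:
send_rows:
  increments:
    - [[2,1,20],[0,0,0],-1]
    - [[2,1,32],[0,0,0],-1]
    - [[2,1,38],[0,0,0],-1]
    - [[2,1,40],[0,0,0],-1]
    - [[2,1,41],[0,0,0],-1]
    - [[2,1,41],[0,0,0],-1]

```text
clock: 9.65
position: [0.5245, 0.3201, 0.1624]
tool_rot: [-3.141, 0.01, 0.084]
force: [0.2, -0.3, -0.8]
grip_width: 0.013
finger_force: 58.6
```

Call:
send_rows:
  increments:
    - [[0,0,1],[0,0,0],-1]
    - [[0,0,2],[0,0,0],-1]
    - [[0,0,2],[0,0,0],-1]

```text
clock: 9.95
position: [0.5246, 0.3203, 0.1619]
tool_rot: [-3.14, 0.009, 0.084]
force: [-8.9, -4.1, 27.3]
grip_width: 0.0132
finger_force: 61.7
```

Call:
send_rows:
  increments:
    - [[0,0,-1],[0,0,0],-0.3]
    - [[0,0,-1],[0,0,0],-0.3]
    - [[0,0,-1],[0,0,0],-0.2]
    - [[0,0,-20],[0,0,0],-0.2]
    - [[0,0,-60],[0,0,0],-0.2]
    - [[0,0,-60],[0,0,0],-0.2]

```text
clock: 10.55
position: [0.5267, 0.3207, 0.2239]
tool_rot: [-3.139, 0.006, 0.084]
force: [0.7, -0.4, -0.4]
grip_width: 0.0339
finger_force: 0.0
```

Run:
```python
from h import *
s=observe();print(s['position'],s['tool_rot'],s['grip_width'],rel([.6642,-.1243,.1],-.053))
```

```text
[0.52667904 0.32065944 0.22393725] [-3.13908731  0.00560948  0.0838372 ] 0.03392496210290615 (array([100.5, 455.2, 122.2]), array([-0.1,  0.3,  7.8]))
```

Call:
send_rows:
  increments:
    - [[10,48,-5],[0,0,0],0]
    - [[20,96,-5],[0,0,0],0]
    - [[30,144,-5],[0,0,0],0]
    - [[42,192,-5],[0,0,2],0]
    - [[53,240,-5],[0,0,4],0]
    - [[64,288,30],[0,0,6],0]
    - [[75,336,60],[0,0,8],0]
    - [[86,384,90],[0,0,8],0]
    - [[95,430,115],[0,0.3,8],0]
    - [[100,455,122],[0,0.3,8],0]

```text
clock: 11.55
position: [0.6601, -0.1217, 0.0968]
tool_rot: [3.141, 0.006, -0.055]
force: [0.9, 1.4, 1.1]
grip_width: 0.0425
finger_force: 0.0
```

Call:
send_rows:
  increments:
    - [[0,0,0],[0,0,0],0]
    - [[0,0,0],[0,0,0],0]
    - [[0,0,0],[0,0,0],0]

```text
clock: 11.85
position: [0.6604, -0.1195, 0.0987]
tool_rot: [3.141, 0.005, -0.054]
force: [-0.3, -0.2, 0.3]
grip_width: 0.043
finger_force: 0.0
```

Run:
```python
from h import *
s=observe();print(s['position'],s['tool_rot'],s['grip_width'],rel([.6642,-.1243,.003],-.053))
```

```text
[ 0.66039454 -0.11951941  0.09874437] [ 3.1410159   0.00502834 -0.05447855] 0.04304102881801079 (array([ 4.5,  4.5, 95.7]), array([ 0. ,  0.3, -0.1]))
```

Call:
send_rows:
  increments:
    - [[4,4,45],[0,0.3,0],0]
    - [[4,4,80],[0,0.3,0],0]
    - [[4,4,92],[0,0.3,0],0]
    - [[4,4,95],[0,0.3,0],0]
    - [[4,4,95],[0,0.3,0],-1]
    - [[4,4,95],[0,0.3,0],-1]
    - [[4,4,95],[0,0.3,0],-1]
    - [[4,4,95],[0,0.3,0],-1]

```text
clock: 12.65
position: [0.6646, -0.1247, 0.0058]
tool_rot: [3.141, -0.003, -0.055]
force: [-1.3, 0.6, 7.8]
grip_width: 0.0135
finger_force: 58.6
```

Call:
send_rows:
  increments:
    - [[0,0,-40],[0,0,0],-1]
    - [[0,0,-90],[0,0,0],-1]
    - [[0,0,-140],[0,0,0],-1]
    - [[0,0,-190],[0,0,0],-1]
    - [[0,0,-200],[0,0,0],-1]
    - [[0,0,-200],[0,0,0],-1]

```text
clock: 13.25
position: [0.6645, -0.1247, 0.2069]
tool_rot: [3.141, -0.005, -0.055]
force: [0.5, 0.4, -0.9]
grip_width: 0.0134
finger_force: 58.9
```

Run:
```python
from h import *
s=observe();print(s['position'],s['tool_rot'],s['grip_width'],rel(slot(.038)+[.205],SY),rel(slot(.038)+[.205],SY-.054+.053))
```

```text
[ 0.66450361 -0.12469826  0.20692287] [ 3.14077767 -0.00487793 -0.0551861 ] 0.013379139261840037 (array([-157.8, -395.5,    0.8]), array([ 0.1, -0.3, -8.1])) (array([-157.8, -395.5,    0.8]), array([ 0.1, -0.3, -8. ]))
```

Call:
send_rows:
  increments:
    - [[-18,-45,0],[0,0,-1],-1]
    - [[-36,-90,0],[0,0,-2],-1]
    - [[-54,-135,0],[0,0,-3],-1]
    - [[-72,-180,0],[0,0,-4],-1]
    - [[-90,-225,0],[0,0,-5],-1]
    - [[-108,-270,0],[0,0,-6],-1]
    - [[-126,-315,0],[0,0,-7],-1]
    - [[-142,-358,0],[0,0,-8],-1]
    - [[-158,-395,0],[0,0,-8],-1]
    - [[-158,-395,0],[0,0,-8],-1]

```text
clock: 14.25
position: [0.5246, 0.2844, 0.2017]
tool_rot: [3.142, 0.003, 0.092]
force: [0.2, -0.9, -1.0]
grip_width: 0.0133
finger_force: 59.0
```

Call:
send_rows:
  increments:
    - [[0,0,15],[0,0,0],-1]
    - [[0,0,25],[0,0,0],-1]
    - [[0,0,25],[0,0,0],-1]
    - [[0,0,25],[0,0,0],-1]

```text
clock: 14.65
position: [0.5279, 0.2773, 0.1778]
tool_rot: [3.14, 0.001, 0.082]
force: [0.0, -0.0, -0.8]
grip_width: 0.0129
finger_force: 59.0
```

Run:
```python
from h import *
s=observe();print(s['position'],s['tool_rot'],s['grip_width'],rel(slot(.038)+[.162],SY))
cv2.imwrite('pics/w4.png',grab_frame('wrist'))
```

```text
[0.52790689 0.27733245 0.1778364 ] [3.13975821e+00 6.71449001e-04 8.24347748e-02] 0.012905219434415595 (array([ 1. , -1.5, 15.8]), array([ 0.1,  0. , -0.2]))
```

View pics/w4.png

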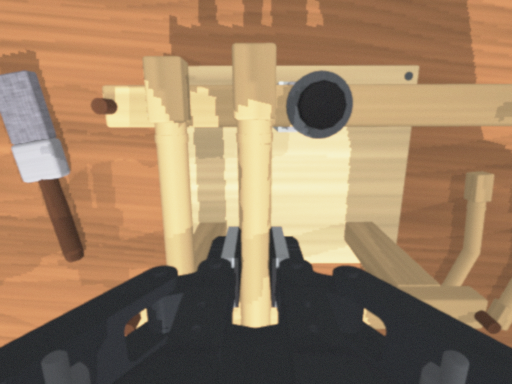

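Baluster A lies on both bars beside its peg, and B hangs clear between A and the button. Lowering B.

Call:
send_rows:
  increments:
    - [[1,-1,8],[0,0,0],-1]
    - [[1,-1,14],[0,0,0],-1]
    - [[1,-1,16],[0,0,0],-1]
    - [[1,-1,17],[0,0,0],-1]
    - [[1,-1,17],[0,0,0],-1]

```text
clock: 15.2
position: [0.5285, 0.2796, 0.1612]
tool_rot: [3.14, 0.0, 0.084]
force: [0.3, -0.1, -0.1]
grip_width: 0.0134
finger_force: 59.0
```

Call:
send_rows:
  increments:
    - [[0,0,1],[0,0,0],-1]
    - [[0,0,1],[0,0,0],-0.4]
    - [[0,0,1],[0,0,0],-0.4]
    - [[0,0,1],[0,0,0],-0.3]
    - [[0,0,-25],[0,0,0],-0.3]
    - [[0,0,-65],[0,0,0],-0.3]
    - [[0,0,-65],[0,0,0],-0.3]

```text
clock: 15.9
position: [0.5304, 0.28, 0.2306]
tool_rot: [-3.14, -0.005, 0.084]
force: [-0.2, -0.5, -0.9]
grip_width: 0.0298
finger_force: 0.0
```

Run:
```python
from h import *
s=observe();print(s['position'],s['tool_rot'],s['grip_width'],rel([.4531,-.1335,.1],-.055))
```

```text
[0.53039281 0.27997125 0.23058002] [-3.14003613 -0.00509788  0.08376271] 0.029830822959697217 (array([-112.3,  405.8,  129.4]), array([-0.1, -0.3,  8. ]))
```

Call:
send_rows:
  increments:
    - [[-12,46,0],[0,0,0],0]
    - [[-24,92,0],[0,0,0],0]
    - [[-37,138,0],[0,0,0],0]
    - [[-50,184,0],[0,0,2],0]
    - [[-64,230,0],[0,0,4],0]
    - [[-77,276,30],[0,0,6],0]
    - [[-90,322,60],[0,0,8],0]
    - [[-102,368,90],[0,0,8],0]
    - [[-112,406,120],[0,-0.3,8],0]
    - [[-112,406,129],[0,-0.3,8],0]

```text
clock: 16.9
position: [0.4498, -0.1378, 0.0965]
tool_rot: [3.139, 0.006, -0.059]
force: [0.2, 0.4, 0.2]
grip_width: 0.0425
finger_force: 0.0
```

Call:
send_rows:
  increments:
    - [[0,0,0],[0,0,0],0]
    - [[0,0,0],[0,0,0],0]
    - [[0,0,0],[0,0,0],0]

```text
clock: 17.2
position: [0.4518, -0.1336, 0.0984]
tool_rot: [3.14, 0.004, -0.054]
force: [0.6, -0.3, -0.2]
grip_width: 0.0428
finger_force: 0.0
```

Run:
```python
from h import *
s=observe();print(s['position'],s['tool_rot'],s['grip_width'],rel([.4531,-.1335,.003],-.055),s['qpos'])
```

```text
[ 0.45178534 -0.13355796  0.0984405 ] [ 3.14039718  0.00407899 -0.05409605] 0.04284824827039723 (array([ 1.7, -0.2, 95.4]), array([0.1, 0.2, 0.1])) [-0.29565137  0.58986253  0.61936228  2.12650066 -0.59870404  0.60617833
 -0.87337989]
```

Next I'll pick C, lift it, and settle at travel height.

Call:
send_rows:
  increments:
    - [[2,0,45],[0,0.2,0],0]
    - [[2,0,80],[0,0.2,0],0]
    - [[2,0,92],[0,0.2,0],0]
    - [[2,0,95],[0,0.2,0],0]
    - [[2,0,95],[0,0.2,0],-1]
    - [[2,0,95],[0,0.2,0],-1]
    - [[2,0,95],[0,0.2,0],-1]
    - [[2,0,95],[0,0.2,0],-1]

```text
clock: 18.0
position: [0.4535, -0.1347, 0.0042]
tool_rot: [3.14, -0.001, -0.055]
force: [-2.1, 0.7, 11.1]
grip_width: 0.0137
finger_force: 58.5
```

Call:
send_rows:
  increments:
    - [[0,0,-40],[0,0,0],-1]
    - [[0,0,-90],[0,0,0],-1]
    - [[0,0,-140],[0,0,0],-1]
    - [[0,0,-190],[0,0,0],-1]
    - [[0,0,-200],[0,0,0],-1]
    - [[0,0,-200],[0,0,0],-1]

```text
clock: 18.6
position: [0.4539, -0.134, 0.2049]
tool_rot: [3.141, -0.003, -0.055]
force: [0.7, -0.1, -0.6]
grip_width: 0.0133
finger_force: 59.3
```

Run:
```python
from h import *
s=observe();print(s['position'],s['tool_rot'],s['grip_width'],rel(slot(-.06)+[.205],SY))
```

```text
[ 0.45386972 -0.1340146   0.20492024] [ 3.14130012e+00 -2.69401473e-03 -5.45340180e-02] 0.013313743922490764 (array([  66. , -319.3,    0. ]), array([ 0. , -0.2, -8.1]))
```

Call:
send_rows:
  increments:
    - [[9,-45,0],[0,0,-1],-1]
    - [[18,-90,0],[0,0,-2],-1]
    - [[27,-135,0],[0,0,-4],-1]
    - [[37,-180,0],[0,0,-5],-1]
    - [[46,-225,0],[0,0,-6],-1]
    - [[56,-270,0],[0,0,-7],-1]
    - [[66,-319,0],[0,0,-8],-1]
    - [[66,-319,0],[0,0,-8],-1]
    - [[66,-319,0],[0,0,-8],-1]

```text
clock: 19.5
position: [0.5358, 0.181, 0.2008]
tool_rot: [3.139, 0.004, 0.086]
force: [-0.6, -0.8, -0.4]
grip_width: 0.0134
finger_force: 59.3
```

Call:
send_rows:
  increments:
    - [[0,0,15],[0,0,0],-1]
    - [[0,0,25],[0,0,0],-1]
    - [[0,0,25],[0,0,0],-1]
    - [[0,0,25],[0,0,0],-1]

```text
clock: 19.9
position: [0.5363, 0.1797, 0.1769]
tool_rot: [3.14, 0.002, 0.083]
force: [-0.3, -0.2, 0.3]
grip_width: 0.0133
finger_force: 59.3
```

Run:
```python
from h import *
s=observe();print(s['position'],s['tool_rot'],s['grip_width'],rel(slot(-.06)+[.161],SY))
b=grab_frame('wrist');t=grab_frame('top')
cv2.imwrite('pics/t5.png',t)
o=np.zeros((384,790,3),np.uint8);o[:,:512]=b;o[:,512:]=cv2.resize(t[100:260,150:266],(278,384));cv2.imwrite('pics/w5.png',o)
```

```text
[0.53633854 0.17965895 0.17686167] [3.14001597e+00 2.48000476e-03 8.30756226e-02] 0.013344641037413401 (array([ 1. , -1.5, 15.9]), array([ 0.1,  0.1, -0.2]))
```

View pics/w5.png

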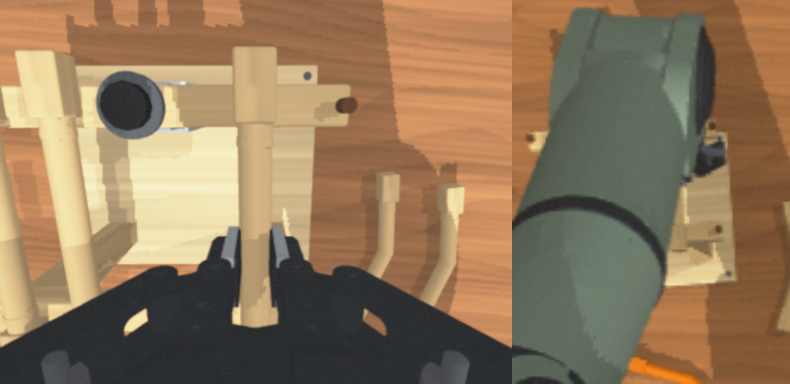

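A and B are on the bars at the left, and C is between the button and the right peg. Lowering C.

Call:
send_rows:
  increments:
    - [[1,-1,8],[0,0,0],-1]
    - [[1,-1,14],[0,0,0],-1]
    - [[1,-1,16],[0,0,0],-1]
    - [[1,-1,17],[0,0,0],-1]
    - [[1,-1,17],[0,0,0],-1]

```text
clock: 20.5
position: [0.5373, 0.1814, 0.16]
tool_rot: [3.14, 0.002, 0.084]
force: [1.3, 0.4, 0.8]
grip_width: 0.0134
finger_force: 59.3
```

Call:
send_rows:
  increments:
    - [[0,0,0.5],[0,0,0],-1]
    - [[0,0,0],[0,0,0],-0.4]
    - [[0,0,0],[0,0,0],-0.4]
    - [[0,0,0],[0,0,0],-0.3]
    - [[0,0,-25],[0,0,0],-0.3]
    - [[0,0,-65],[0,0,0],-0.3]
    - [[0,0,-65],[0,0,0],-0.3]

```text
clock: 21.2
position: [0.5393, 0.1816, 0.2292]
tool_rot: [-3.141, -0.003, 0.084]
force: [-0.3, -0.2, -0.1]
grip_width: 0.03
finger_force: 0.0
```

Run:
```python
from h import *
s=observe();print(s['position'],s['tool_rot'],s['grip_width'],rel([.45,-.02,.22],0))
```

```text
[0.53930077 0.18156661 0.22918646] [-3.14098409 -0.00338247  0.08372227] 0.029984254417784535 (array([-105.9,  193.4,    8.7]), array([-0. , -0.2,  4.8]))
```

Call:
send_rows:
  increments:
    - [[-25,45,0],[0,0,1],0]
    - [[-50,90,0],[0,0,3],0]
    - [[-75,135,8],[0,0,4],0]
    - [[-106,193,8],[0,0,5],0]
    - [[-106,193,8],[0,0,5],0]
    - [[-106,193,8],[0,0,5],0]

```text
clock: 21.8
position: [0.447, -0.0221, 0.2179]
tool_rot: [3.141, 0.001, -0.007]
force: [-0.2, 1.0, -1.0]
grip_width: 0.0426
finger_force: 0.0
```

Run:
```python
from h import *
s=observe();p=camera_params('wrist');b=grab_frame('wrist');t=grab_frame('top');cv2.imwrite('pics/wr6.png',b)
print(s['position'],rel([.4585,.0235,.1],-.04))
o=np.zeros((600,800,3),np.uint8);o[:384,:512]=b;o[:400,512:800]=cv2.resize(t[116:249,256:352],(288,400));cv2.imwrite('pics/w6.png',o)
import pickle;pickle.dump({k:np.array(v) for k,v in p.items() if not isinstance(v,str)},open('p6.pkl','wb'))
for n,q in dict(kA=(.4576,.0224),kB=(.4514,-.0511),a1=(.5475,.0375),a2=(.374,.0445)).items(): print(n,proj('wrist',[*q,.016],p).round())
```

```text
[ 0.44695467 -0.02214805  0.21786932] (array([ 10.1, -43.1, 117.6]), array([0.1, 0.1, 2.1]))
kA [215. 162.]
kB [279. 166.]
a1 [198.  79.]
a2 [200. 229.]
```

View pics/w6.png

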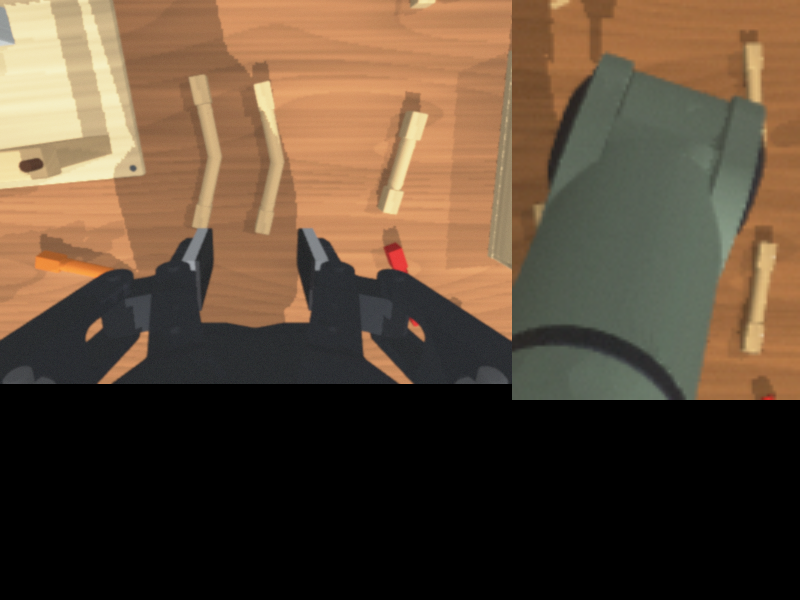

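Both crooked kinks, at (213,157) and (280,158), are where predicted, so nothing has moved. Picking crooked A.

Call:
send_rows:
  increments:
    - [[11,-43,0],[0,0,2],0]
    - [[11,-43,50],[0,0,2],0]
    - [[11,-43,100],[0,0,2],0]
    - [[11,-43,150],[0,0,2],0]
    - [[11,-43,190],[0,0,2],0]
    - [[11,-43,200],[0,0,2],0]
    - [[11,-43,200],[0,0,2],0]
    - [[11,-43,200],[0,0,2],0]

```text
clock: 22.7
position: [0.4598, 0.0233, 0.0188]
tool_rot: [3.14, 0.0, -0.038]
force: [1.2, -0.7, -0.5]
grip_width: 0.0426
finger_force: 0.0
```

Run:
```python
from h import *
print(rel([.459,.0235,.003],-.04))
```

```text
(array([-0.8, -0.2, 15.8]), array([0.1, 0. , 0.1]))
```

Call:
send_rows:
  increments:
    - [[0,0,10],[0,0,0],0]
    - [[0,0,15],[0,0,0],0]
    - [[0,0,15],[0,0,0],-1]
    - [[0,0,15],[0,0,0],-1]
    - [[0,0,15],[0,0,0],-1]
    - [[0,0,15],[0,0,0],-1]
    - [[0,0,-20],[0,0,0],-1]
    - [[0,0,-70],[0,0,0],-1]
    - [[0,0,-120],[0,0,0],-1]
    - [[0,0,-120],[0,0,0],-1]

```text
clock: 23.7
position: [0.461, 0.0234, 0.142]
tool_rot: [-3.141, -0.004, -0.038]
force: [0.2, 1.2, -1.8]
grip_width: 0.0145
finger_force: 56.8
```

```bash
cat >> h.py <<'E'
CY=.108
def cs(y,x=0): c,s=np.cos(CY),np.sin(CY); return [CC[0]+c*x-s*y,CC[1]+s*x+c*y]
E
python3 - <<'E'
from h import *
s=observe();print(s['position'],s['grip_width'],rel(cs(-.045)+[.15],CY-.04+.04))
E
```

```text
[0.46098696 0.02335394 0.14200604] 0.014516873091666764 (array([ 16.9, 464.3,  -8.2]), array([-0. , -0.3, -8.4]))
```

Call:
send_rows:
  increments:
    - [[2,48,-8],[0,0,-1],-1]
    - [[4,96,-8],[0,0,-2],-1]
    - [[6,144,-8],[0,0,-3],-1]
    - [[8,192,-8],[0,0,-4],-1]
    - [[10,240,-8],[0,0,-5],-1]
    - [[12,288,-8],[0,0,-6],-1]
    - [[14,336,-8],[0,0,-7],-1]
    - [[16,384,-8],[0,0,-8],-1]
    - [[17,430,-8],[0,0,-8],-1]
    - [[17,464,-8],[0,0,-8],-1]

```text
clock: 24.7
position: [0.4574, -0.444, 0.1459]
tool_rot: [3.14, 0.002, 0.1]
force: [0.0, 0.1, 0.1]
grip_width: 0.0144
finger_force: 56.9
```

Call:
send_rows:
  increments:
    - [[0,0,0],[0,0,0],-1]
    - [[0,0,0],[0,0,0],-1]
    - [[0,0,0],[0,0,0],-1]

```text
clock: 25.0
position: [0.4587, -0.4401, 0.1459]
tool_rot: [3.141, 0.002, 0.103]
force: [-0.2, -0.1, -0.6]
grip_width: 0.0147
finger_force: 56.9
```

Run:
```python
from h import *
s=observe();print(s['position'],s['grip_width'],rel(cs(-.045)+[.03],CY),s['qpos'])
```

```text
[ 0.45870088 -0.44006103  0.14585432] 0.01472164969622014 (array([  1.6,   1.3, 115.9]), array([ 0. ,  0.1, -0.3])) [ 0.28078625  0.72708606  0.6200882   1.66735777 -0.50703416  0.91458317
 -0.37021553]
```

Call:
send_rows:
  increments:
    - [[1,1,45],[0,0,0],-1]
    - [[1,1,85],[0,0,0],-1]
    - [[1,1,110],[0,0,0],-1]
    - [[1,1,116],[0,0,0],-1]
    - [[1,1,116],[0,0,0],-0.5]
    - [[1,1,116],[0,0,0],-0.4]
    - [[1,1,116],[0,0,0],-0.4]
    - [[1,1,70],[0,0,0],-0.4]
    - [[1,1,20],[0,0,0],-0.2]
    - [[1,1,0],[0,0,0],0]

```text
clock: 26.0
position: [0.4605, -0.4435, 0.1516]
tool_rot: [3.136, -0.002, 0.101]
force: [0.3, -0.2, -0.6]
grip_width: 0.0426
finger_force: 0.0
```

Run:
```python
from h import *
s=observe();print(s['position'],s['force'],s['grip_width'],rel([.4535,-.050,.1],0))
```

```text
[ 0.4604503  -0.44350892  0.15157295] [ 0.31737889 -0.22089927 -0.55324217] 0.04261566676054868 (array([  32.7, -392.5,   49.5]), array([ 0.3, -0.1,  5.8]))
```

Call:
send_rows:
  increments:
    - [[4,-48,0],[0,0,1],0]
    - [[8,-96,0],[0,0,2],0]
    - [[12,-144,0],[0,0,3],0]
    - [[16,-192,0],[0,0,4],0]
    - [[20,-240,0],[0,0,5],0]
    - [[24,-288,10],[0,0,6],0]
    - [[28,-336,30],[0,0,6],0]
    - [[32,-392,49],[0,0,6],0]
    - [[32,-392,49],[0,0,6],0]
    - [[32,-392,49],[0,0,6],0]

```text
clock: 27.0
position: [0.4516, -0.047, 0.0968]
tool_rot: [3.141, 0.001, 0.0]
force: [-0.5, -0.4, -0.2]
grip_width: 0.0428
finger_force: 0.0
```

Call:
send_rows:
  increments:
    - [[0,0,0],[0,0,0],0]
    - [[0,0,0],[0,0,0],0]

```text
clock: 27.2
position: [0.452, -0.0502, 0.0973]
tool_rot: [3.14, 0.0, -0.005]
force: [-0.9, -0.1, 0.0]
grip_width: 0.0422
finger_force: 0.0
```

Run:
```python
from h import *
s=observe();p=camera_params('wrist');print(s['position'],s['grip_width'],rel([.4535,-.050,.003],0))
b=grab_frame('wrist');cv2.imwrite('pics/w7.png',b)
# brightness columns of the limb: rows scan, light-wood mask between the fingers
g=b[:,:,0].astype(int);hsv=cv2.cvtColor(b,cv2.COLOR_BGR2HSV)
for x in(.46,.48,.50,.52):
    u=proj('wrist',[x,-.0511+max(0,(x-.4514))*np.tan(.21),.016],p);r=int(round(u[1]))
    if 0<=r<384: print(x,u.round(),[int(v) for v in hsv[r,180:340:6,1]])
```

```text
[ 0.45195135 -0.0501943   0.09732407] 0.04221108332070581 (array([ 1.6, -0.3, 94.3]), array([ 0.1,  0. , -0.3]))
0.46 [252. 190.] [128, 129, 130, 126, 131, 130, 132, 130, 130, 127, 126, 94, 76, 57, 128, 130, 130, 130, 127, 129, 124, 124, 128, 124, 125, 123, 125]
0.48 [246. 164.] [129, 131, 130, 131, 131, 133, 130, 128, 128, 126, 92, 35, 53, 128, 122, 124, 122, 122, 123, 121, 122, 122, 121, 120, 119, 120, 122]
0.5 [240. 137.] [131, 130, 131, 133, 134, 131, 131, 126, 124, 68, 35, 56, 127, 126, 125, 127, 127, 125, 125, 126, 124, 125, 125, 126, 124, 124, 123]
0.52 [234. 109.] [133, 131, 130, 133, 131, 134, 127, 47, 35, 42, 47, 104, 120, 124, 124, 124, 125, 123, 122, 123, 123, 122, 123, 121, 121, 121, 121]
```

Low saturation marks the wood, and the piece sits at the predicted columns. Grasping.

Call:
send_rows:
  increments:
    - [[2,0,45],[0,0,0],0]
    - [[2,0,85],[0,0,0],0]
    - [[2,0,94],[0,0,0],0]
    - [[2,0,94],[0,0,0],-1]
    - [[2,0,94],[0,0,0],-1]
    - [[2,0,94],[0,0,0],-1]
    - [[2,0,94],[0,0,0],-1]
    - [[2,0,50],[0,0,0],-1]
    - [[2,0,0],[0,0,0],-1]
    - [[2,0,-45],[0,0,0],-1]

```text
clock: 28.25
position: [0.4531, -0.0489, 0.1441]
tool_rot: [3.14, 0.002, -0.004]
force: [1.2, 1.1, 0.4]
grip_width: 0.0141
finger_force: 58.7
```

Run:
```python
from h import *
s=observe();print(s['position'],s['grip_width'],rel(cs(-.012)+[.15],CY))
```

```text
[ 0.45310951 -0.04892462  0.14407373] 0.014085771225121455 (array([  4.9, 359.5,  -5.5]), array([ 0.1,  0.1, -6.4]))
```

Call:
send_rows:
  increments:
    - [[1,48,-5],[0,0,-1],-1]
    - [[2,96,-5],[0,0,-2],-1]
    - [[2,144,-5],[0,0,-3],-1]
    - [[3,192,-5],[0,0,-4],-1]
    - [[3,240,-5],[0,0,-5],-1]
    - [[4,288,-5],[0,0,-6],-1]
    - [[5,330,-5],[0,0,-6],-1]
    - [[5,359,-5],[0,0,-6],-1]
    - [[5,359,-5],[0,0,-6],-1]
    - [[5,359,-5],[0,0,-6],-1]

```text
clock: 29.25
position: [0.4572, -0.408, 0.1475]
tool_rot: [3.14, 0.002, 0.101]
force: [-0.1, 1.0, -0.5]
grip_width: 0.0142
finger_force: 58.7
```

Run:
```python
from h import *
s=observe();print(s['position'],s['grip_width'],rel(cs(-.012)+[.032],CY))
```

```text
[ 0.45721449 -0.40795773  0.1475291 ] 0.014231017613300806 (array([ -0.4,   0.3, 115.5]), array([ 0.1,  0.1, -0.4]))
```

Call:
send_rows:
  increments:
    - [[0,0,45],[0,0,0],-1]
    - [[0,0,85],[0,0,0],-1]
    - [[0,0,110],[0,0,0],-1]
    - [[0,0,115],[0,0,0],-1]
    - [[0,0,115],[0,0,0],-0.5]
    - [[0,0,115],[0,0,0],-0.4]
    - [[0,0,115],[0,0,0],-0.4]
    - [[0,0,70],[0,0,0],-0.4]
    - [[0,0,20],[0,0,0],-0.2]
    - [[0,0,0],[0,0,0],0]

```text
clock: 30.25
position: [0.4584, -0.4092, 0.1522]
tool_rot: [3.137, -0.002, 0.101]
force: [0.0, 0.3, -0.1]
grip_width: 0.0427
finger_force: 0.0
```

Run:
```python
from h import *
s=observe();print(s['position'],s['grip_width'],rel([.4507,-.197,.12],-.167))
```

```text
[ 0.4583505  -0.40916546  0.15224976] 0.04268190005592254 (array([  13.7, -212. ,   31.2]), array([ 0.3, -0.2, 15.4]))
```

Call:
send_rows:
  increments:
    - [[3,-48,0],[0,0,4],0]
    - [[6,-96,0],[0,0,8],0]
    - [[9,-144,10],[0,0,12],0]
    - [[13,-190,20],[0,0,15],0]
    - [[13,-212,31],[0,0,15.4],0]
    - [[13,-212,31],[0,0,15.4],0]
    - [[13,-212,31],[0,0,15.4],0]

```text
clock: 30.95
position: [0.4493, -0.1956, 0.1166]
tool_rot: [3.14, 0.0, -0.166]
force: [-0.2, -0.6, 0.4]
grip_width: 0.0428
finger_force: 0.0
```

```bash
cat >> h.py <<'E'
def find(cam,z=.016,mina=300,roi=None):
    p=camera_params(cam);b=grab_frame(cam);h=cv2.cvtColor(b,cv2.COLOR_BGR2HSV)
    m=((h[...,1]<100)&(h[...,2]>90)).astype(np.uint8)*255
    cs_,_=cv2.findContours(m,cv2.RETR_EXTERNAL,cv2.CHAIN_APPROX_NONE)
    for c in cs_:
        if cv2.contourArea(c)<mina: continue
        q=np.array([ray(cam,u,z,p)[:2] for u in c[:,0].astype(float)],np.float32)
        (cx,cy),(w,hh),a=cv2.minAreaRect(q);L,W=max(w,hh),min(w,hh)
        if .1<L<.22 and W<.08:
            bx=cv2.boxPoints(((cx,cy),(w,hh),a));e=[bx[1]-bx[0],bx[2]-bx[1]];e=max(e,key=np.linalg.norm)
            y=np.arctan(e[1]/e[0]);print(cam,'c',round(cx,4),round(cy,4),'L',round(L,3),'W',round(W,3),'yaw',y.round(3),'px',cv2.boundingRect(c))
    return b
E
python3 - <<'E'
from h import *
s=observe();print(s['position'],s['grip_width'],rel([.4507,-.197,.003],-.167))
cv2.imwrite('pics/w8.png',find('wrist'));cv2.imwrite('pics/t8.png',find('top',mina=60))
E
```

```text
[ 0.44933375 -0.19562705  0.11659817] 0.04275563221867545 (array([  1.6,   1. , 113.6]), array([0.1, 0. , 0.1]))
wrist c 0.4519 -0.1966 L 0.119 W 0.017 yaw -0.175 px (244, 117, 22, 139)
top c 0.5575 0.5051 L 0.109 W 0.047 yaw 0.222 px (114, 163, 19, 34)
top c 0.562 0.33 L 0.114 W 0.026 yaw 0.091 px (172, 162, 9, 35)
```

Call:
send_rows:
  increments:
    - [[2,1,45],[0,0,0],0]
    - [[2,1,90],[0,0,0],0]
    - [[2,1,110],[0,0,0],0]
    - [[2,1,113],[0,0,0],0]
    - [[2,1,113],[0,0,0],-1]
    - [[2,1,113],[0,0,0],-1]
    - [[2,1,113],[0,0,0],-1]
    - [[2,1,113],[0,0,0],-1]
    - [[2,1,65],[0,0,0],-1]
    - [[2,1,15],[0,0,0],-1]

```text
clock: 32.05
position: [0.4499, -0.197, 0.1024]
tool_rot: [3.14, 0.003, -0.168]
force: [1.1, 0.5, -0.8]
grip_width: 0.0133
finger_force: 59.1
```

Call:
send_rows:
  increments:
    - [[0,0,-40],[0,0,0],-1]
    - [[0,0,-40],[0,0,0],-1]

```text
clock: 32.25
position: [0.4527, -0.1976, 0.1458]
tool_rot: [3.14, -0.006, -0.167]
force: [0.8, -0.4, -1.3]
grip_width: 0.0132
finger_force: 59.0
```

Run:
```python
from h import *
s=observe();print(s['position'],s['grip_width'],rel(cs(.042)+[.15],CY))
```

```text
[ 0.45273961 -0.19762065  0.14583083] 0.01321453044477721 (array([ 24.3, 155.3,  -3.8]), array([  0.1,  -0.3, -15.8]))
```

Call:
send_rows:
  increments:
    - [[8,48,-4],[0,0,-5],-1]
    - [[16,96,-4],[0,0,-10],-1]
    - [[24,140,-4],[0,0,-16],-1]
    - [[24,155,-4],[0,0,-16],-1]
    - [[24,155,-4],[0,0,-16],-1]
    - [[24,155,-4],[0,0,-16],-1]

```text
clock: 32.85
position: [0.4485, -0.3534, 0.1453]
tool_rot: [3.141, 0.002, 0.111]
force: [-0.3, 0.3, 0.1]
grip_width: 0.0133
finger_force: 59.0
```

Run:
```python
from h import *
s=observe();print(s['position'],s['grip_width'],rel(cs(.042)+[.032],CY))
```

```text
[ 0.44853277 -0.35341461  0.14530111] 0.013268187905593691 (array([  2.3,   1.5, 113.3]), array([0.1, 0.1, 0.2]))
```

Call:
send_rows:
  increments:
    - [[2,1,45],[0,0,0],-1]
    - [[2,1,85],[0,0,0],-1]
    - [[2,1,110],[0,0,0],-1]
    - [[2,1,114],[0,0,0],-1]
    - [[2,1,114],[0,0,0],-0.5]
    - [[2,1,114],[0,0,0],-0.4]
    - [[2,1,114],[0,0,0],-0.4]
    - [[2,1,70],[0,0,0],-0.4]
    - [[2,1,20],[0,0,0],-0.2]
    - [[2,1,0],[0,0,0],0]

```text
clock: 33.85
position: [0.4516, -0.3557, 0.1498]
tool_rot: [3.137, -0.002, 0.112]
force: [0.6, 0.2, 0.0]
grip_width: 0.0428
finger_force: 0.0
```

Run:
```python
from h import *
s=observe();print(s['position'],s['grip_width'],rel([.66,-.198,.16],.008))
```

```text
[ 0.45158574 -0.35567871  0.14982109] 0.04283383094578818 (array([ 224.7, -133.5,  -10.3]), array([ 0.2, -0.1,  5.9]))
```

Call:
send_rows:
  increments:
    - [[10,-45,-10],[0,0,1],0]
    - [[25,-88,-10],[0,0,3],0]
    - [[60,-120,-10],[0,0,5],0]
    - [[105,-133,-10],[0,0,6],0]
    - [[155,-133,-10],[0,0,6],0]
    - [[200,-133,-10],[0,0,6],0]
    - [[225,-133,-10],[0,0,6],0]
    - [[225,-133,-10],[0,0,6],0]
    - [[225,-133,-10],[0,0,6],0]

```text
clock: 34.75
position: [0.6592, -0.1973, 0.155]
tool_rot: [3.14, 0.002, 0.008]
force: [0.3, -0.7, 0.2]
grip_width: 0.0426
finger_force: 0.0
```

Run:
```python
from h import *
s=observe();print(s['position'],s['grip_width'],rel([.6753,-.1979,.003],.008))
cv2.imwrite('pics/w9.png',find('wrist'));cv2.imwrite('pics/t9.png',find('top',mina=60))
```

```text
[ 0.65924078 -0.19727204  0.15496613] 0.04264875736608043 (array([ 16.3,   0.5, 151.9]), array([ 0.1,  0.1, -0. ]))
wrist c 0.6778 -0.1973 L 0.12 W 0.018 yaw 0.015 px (244, 97, 20, 127)
top c 0.0297 0.1145 L 0.174 W 0.054 yaw -0.224 px (229, 323, 23, 61)
top c 0.5575 0.5051 L 0.109 W 0.047 yaw 0.222 px (114, 163, 19, 34)
top c 0.5631 0.33 L 0.112 W 0.023 yaw 0.056 px (173, 162, 8, 34)
```

Call:
send_rows:
  increments:
    - [[17,0,45],[0,0,0],0]
    - [[17,0,90],[0,0,0],0]
    - [[17,0,135],[0,0,0],0]
    - [[17,0,149],[0,0,0],0]
    - [[17,0,151],[0,0,0],0]
    - [[17,0,151],[0,0,0],-1]
    - [[17,0,151],[0,0,0],-1]
    - [[17,0,151],[0,0,0],-1]
    - [[17,0,151],[0,0,0],-1]

```text
clock: 35.75
position: [0.6773, -0.1978, 0.0063]
tool_rot: [3.139, -0.001, 0.007]
force: [-2.6, -0.4, 9.5]
grip_width: 0.0133
finger_force: 58.7
```

Call:
send_rows:
  increments:
    - [[0,0,-48],[0,0,0],-1]
    - [[0,0,-96],[0,0,0],-1]
    - [[0,0,-145],[0,0,0],-1]
    - [[0,0,-150],[0,0,0],-1]
    - [[0,0,-150],[0,0,0],-1]

```text
clock: 36.25
position: [0.6774, -0.1972, 0.1565]
tool_rot: [3.14, -0.003, 0.008]
force: [-0.4, 0.5, -1.7]
grip_width: 0.0131
finger_force: 59.0
```

Run:
```python
from h import *
s=observe();print(s['position'],s['grip_width'],rel(cs(.015)+[.16],CY))
```

```text
[ 0.67741551 -0.19722472  0.15647596] 0.013138748087643499 (array([-225. ,  182.7,   -3.8]), array([ 0.1, -0.2, -5.8]))
```

Call:
send_rows:
  increments:
    - [[-46,0,-4],[0,0,-1],-1]
    - [[-94,10,-4],[0,0,-2],-1]
    - [[-140,20,-4],[0,0,-4],-1]
    - [[-180,45,-4],[0,0,-5],-1]
    - [[-205,85,-4],[0,0,-6],-1]
    - [[-220,130,-4],[0,0,-6],-1]
    - [[-225,175,-4],[0,0,-6],-1]
    - [[-225,183,-4],[0,0,-6],-1]
    - [[-225,183,-4],[0,0,-6],-1]
    - [[-225,183,-4],[0,0,-6],-1]

```text
clock: 37.25
position: [0.4528, -0.3805, 0.1573]
tool_rot: [-3.141, 0.003, 0.113]
force: [0.5, 1.0, 0.2]
grip_width: 0.0133
finger_force: 59.0
```

Run:
```python
from h import *
s=observe();print(s['position'],s['grip_width'],rel(cs(.015)+[.038],CY))
```

```text
[ 0.45281987 -0.38051833  0.15734773] 0.01327472202209491 (array([  1.1,   1.2, 119.3]), array([-0. ,  0.1,  0.3]))
```

Call:
send_rows:
  increments:
    - [[1,1,45],[0,0,0],-1]
    - [[1,1,90],[0,0,0],-1]
    - [[1,1,116],[0,0,0],-1]
    - [[1,1,119],[0,0,0],-1]
    - [[1,1,119],[0,0,0],-0.5]
    - [[1,1,119],[0,0,0],-0.4]
    - [[1,1,119],[0,0,0],-0.4]
    - [[1,1,75],[0,0,0],-0.4]
    - [[1,1,25],[0,0,0],-0.2]
    - [[1,1,-25],[0,0,0],0]

```text
clock: 38.25
position: [0.4536, -0.3825, 0.1858]
tool_rot: [3.14, 0.001, 0.112]
force: [1.6, -0.4, -0.4]
grip_width: 0.0425
finger_force: 0.0
```

Call:
send_rows:
  increments:
    - [[0,-48,-40],[0,0,0],0]
    - [[0,-96,-80],[0,0,0],0]
    - [[0,-144,-90],[0,0,0],0]
    - [[0,-192,-90],[0,0,0],0]
    - [[0,-240,-90],[0,0,0],0]
    - [[0,-280,-90],[0,0,0],0]
    - [[0,-280,-90],[0,0,0],0]
    - [[0,-280,-90],[0,0,0],0]

```text
clock: 39.05
position: [0.4227, -0.1015, 0.2734]
tool_rot: [-3.141, 0.0, 0.116]
force: [0.5, -0.6, 0.2]
grip_width: 0.0427
finger_force: 0.0
```

Run:
```python
from h import *
s=observe();print(s['position'],s['clock'],s['force'])
t=grab_frame('top');d=grab_frame('side');cv2.imwrite('pics/tf.png',t);cv2.imwrite('pics/sf.png',d)
o=np.zeros((590,800,3),np.uint8)
o[:290,:390]=cv2.resize(t[130:230,140:274],(390,290));o[:290,400:700]=cv2.resize(t[160:260,355:458],(300,290))
o[300:590,:390]=cv2.resize(d[110:210,205:340],(390,290));o[300:590,400:790]=cv2.resize(d[275:375,230:365],(390,290))
cv2.imwrite('pics/fin.png',o)
```

```text
[ 0.4227372  -0.10153644  0.27340146] 39.05 [ 0.53009778 -0.56832774  0.23573987]
```

View pics/fin.png

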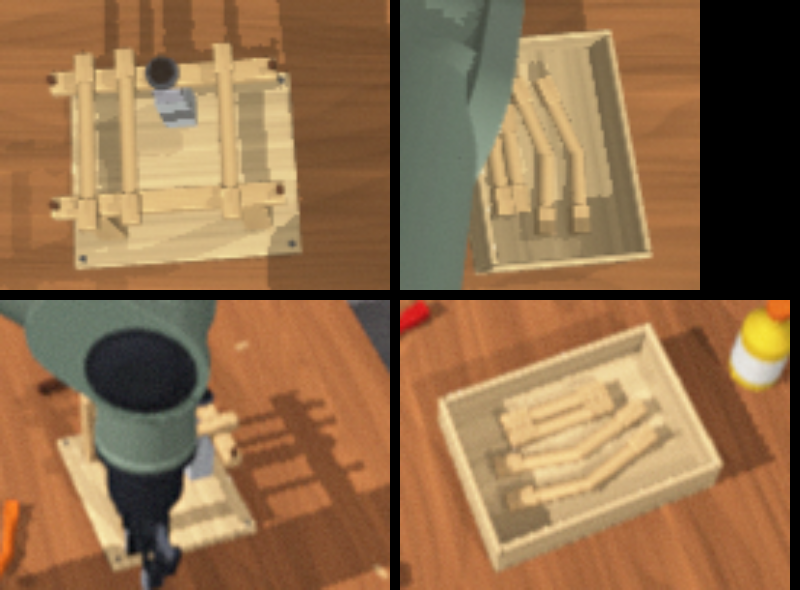

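All three good balusters lie square across both level bars, the button stands up at (163,72), and the four odd pieces are in the crate. Handing in.

```bash
python3 -c "
from workcell import *
print(job_done())"
```

```text
the job is handed in; nothing more can be done
None
```

The job is handed in at about 39 s of 210 s, and no verdict came back. By the final pictures, the telescopic rest is locked level in its next hole with the button up. All three good balusters lie square across both rests, and the two short and two crooked ones are in the crate; the glue bottle and brush were never touched.

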